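# Fit the hardness tester's specimen table and set the reference block on it

## Task

Fit the round aluminium plate to the screw head: pick it up by its boss, turn it so that all three holes line up with the three brass studs, and lower it, without letting it drop, until it sits flush on the green flange. Then set the loose steel reference block flat on top of the plate's boss, centred on it, and let go. Leave the other things on the bench where they are.

Things in the scene. Friction and masses are not known exactly. Their poses are not given: they have to be found in the camera images.
- plate: Loose light aluminium round plate, 120 mm across, 12 mm thick, 0.5 to 0.8 kg, lying flat with its dark round steel boss up: central, 40 mm across, 32 mm above the plate. Origin: centre of the plate's underside; z up through the boss. Three round through-holes with black walls, 13.5 mm across, centres 42 mm from the axis at 0, 120 and 240 degrees from the plate's x axis. Any hole fits any stud.
- boss_top (a point): Centre of the flat top of the plate's boss, 44 mm above the plate's underside, axes as the plate's.
- stand: Fixed green screw head: round foot 132 mm across and 14 mm high, black screw, round green flange 112 mm across whose flat top is 62 mm above the bench. On the flange stand three brass studs 10 mm in diameter, 16 mm high, the top 5 mm tapering to 4.4 mm; centres 42 mm from the axis at 0, 120 and 240 degrees counter-clockwise from the stand's x axis. A seated plate leaves 4 mm of each stud showing. Origin: centre of the foot's underside on the bench; z up.
- seat (a point): Centre of the flange's flat top, 62 mm above the bench, axes as the stand's: where the plate's origin lies when it is seated.
- block: Loose round bright steel reference block, 50 mm across, 16 mm high, 0.2 to 0.3 kg, lying flat. Origin: centre of its underside; z up.
- cone_a: Bystander: upright black cylinder with a steel cone point, 32 mm across, 66 mm high. Origin: centre of its underside.
- cone_b: Bystander: a second one, the same as cone_a.
- ball_box: Bystander: closed blue case, 60 x 85 x 24 mm, its short side along its x. Origin: centre of its underside.
- wrench: Bystander: small steel wrench, 150 mm long, lying flat along its own x. Origin: centre of its underside.
Things that resemble listed ones, but are neither listed nor needed, are in the scene too. What is meant by the stand is not red, and is the smaller of those in its own colour.

How it is judged:
By the outcome, as a careful person would: the job done as asked, in the order asked, and still so for the second after the job is handed in, with the robot touching nothing.
It also fails if it takes over 58 s, if anything falls off the work surface, if the arm or the gripper's body presses on something with over 40 N, if the wrist force passes 120 N, or if a joint passes its speed limit or range.

## Robot

A 7-joint arm with a two-finger parallel gripper is mounted at the origin on the work surface. World frame = base frame: x ahead of the robot, y to its left, z up, the work surface at z = 0. Lengths are in m, angles in rad, forces in N, time in s.
With the tool pointing down it reaches from about 0.4 to 0.85 m from the base axis. Payload 10.4 kg.
Tool frame: the origin (TCP) lies on the centre line of the jaws, within the pads' length; the fingertips stand 25 mm ahead of it and the grasp point (between the pads) lies 6 mm ahead of it; z points along the fingers, y is the direction in which the jaws open and shut (so a half turn about z gives the same grasp; the last joint's range is limited). The gripper opens to 85 mm and grips with 20 to 120 N. Pads are 22 mm wide; open, the fingers measure 114 mm over their backs; the gripper's body (76 mm by 85 mm) begins 54 mm behind the grasp point. The pads swing forward as they close: fully open they stand 13 mm farther back than shut.
Start: joints at [-1.153, 0.332, -0.065, 1.46, 0.022, 1.35, -0.088], TCP at [0.267, 0.565, 0.256] pointing down, gripper open.
Joint ranges: [-2.6, 2.6], [-0.5, 2.12], [-1.47, 1.34], [0.16, 2.42], [-1.27, 4.41], [0.06, 2.06], [-2.6, 2.6]. Speed limits (rad/s): [2.22, 2.22, 2.79, 2.79, 3.14, 3.14, 3.14].

## Interface

Orientations are given as a unit quaternion [w, x, y, z].
In Python, from station import monitor, viewer, finish_job gives the robot as it stands.
- The arm moves only by the shell command python3 -m pendant 'ROWS' [FORCE]. ROWS is a JSON object of lists of equal length, an entry for each row: "twist": the turn, a rotation vector about the tool's x, y, z in degrees, a list of three; "offset": the shift along the tool's x, y, z in cm, a list of three; "claw": the finger opening in cm, from 0 to 8.54. A call has 1 to 20 rows; each row shifts and turns the commanded pose from where the row before left it, along the tool's axes as they then stand; what a row does not reach is not made up. A row lasts 1/8 s, in which the tool goes at most 62.5 mm and 10.7 degrees, less where a joint would pass 70% of its speed; a pose out of reach is approached as far as the arm can. A call is refused whole if a number of a shift passes 6.25 or a number of a turn 10.7, either way. A call with a gripper value outside its range is refused whole. The fingers move at their own pace and stop on an object; FORCE is the grip in N (left out, the last holds). Time passes only in rows, so rows that do not move let the fingers close. It gives the time, the measured TCP pose, the force and the opening at its end, in the units of the state.
- monitor.sense(): the state, without advancing time (a new reading comes with each control period).
- viewer.capture(name): name is "side" or "top" or "wrist"; returns the picture (400x640x3 uint8, red, green, blue); there is no depth.
- viewer.camera_info(name): a dict with "fx", "fy", "cx", "cy" (pixels), "R" (3x3) and "t" (3): a world point X has camera coordinates R X + t. Camera axes: x right, y down, z forward; pixel columns grow to the right and rows downward; lengths in m; the calibration is good to about 2 mm. A picture is of the moment at which its call begins: read the wrist's pose just before it. camera_info takes no time and is no camera call; for the wrist camera it gives the pose at the moment of the call.
- finish_job(): hands the job in, once; it reports no verdict.
The state is a dict: "t": time; "q": joint angles; "qd": joint speeds; "joint_efforts": joint torques, N m; "eef_pos": TCP position; "eef_rot": TCP orientation; "contact_force": force on the tool from outside, world axes, zero at the start; "moment": the same for the moment, N m; "gripper_width": finger opening in m.
Only numpy, scipy, OpenCV 4.12 (cv2) and the standard library are available. Lean on these libraries where they do the work, as an engineer would, in place of code of your own. Each camera call takes 0.05 s, during which the arm holds its last target. There are 200 camera calls.

## Working session

There is one attempt and no reset: what is moved stays moved. The work goes in short steps, Python scripts to look and compute and a shell command to move; the robot and the scene stay as the last step left them, time stands still between calls to the robot, and variables do not carry over. Pictures are saved under pics/ and viewed, on a budget of 10 in all, crops included, one or two more only if the job needs it, and the job is handed in when it is done.

```bash
mkdir -p pics && ls
python3 - <<'E'
from station import monitor, viewer
import cv2,json,numpy as np
s=monitor.sense()
print({k:np.round(v,4).tolist() for k,v in s.items()})
for n in("top","side"):
    im=viewer.capture(n); cv2.imwrite(f"pics/{n}0.png",im[:,:,::-1])
    i=viewer.camera_info(n); print(n,{k:np.round(v,4).tolist() for k,v in i.items()})
E
```

```text
pics
{'t': 0.0, 'q': [-1.1526, 0.3329, -0.0647, 1.4609, 0.0216, 1.3499, -0.0885], 'qd': [0.0019, -0.0011, -0.001, 0.0009, 0.0007, -0.0006, -0.0013], 'joint_efforts': [-0.0002, -62.5447, 0.0488, -39.1613, 0.0162, 0.01, 0.0], 'eef_pos': [0.2665, 0.565, 0.2555], 'eef_rot': [-0.0001, 0.2186, 0.9758, -0.0007], 'contact_force': [-0.4442, 0.4338, -0.5034], 'moment': [-0.0455, -0.0111, -0.024], 'gripper_width': 0.0857}
top {'fx': 475.1163, 'fy': 475.1163, 'cx': 312.419, 'cy': 192.2786, 'R': [[-0.0011, -1.0, -0.0055], [-0.9867, 0.0019, -0.1625], [0.1625, 0.0053, -0.9867]], 't': [-0.018, 0.5271, 1.2262]}
side {'fx': 396.0707, 'fy': 396.0707, 'cx': 314.8155, 'cy': 204.9066, 'R': [[0.99, -0.1414, 0.0005], [-0.1021, -0.7174, -0.6891], [0.0978, 0.6822, -0.7246]], 't': [-0.5555, 0.087, 0.8633]}
```

View pics/top0.png

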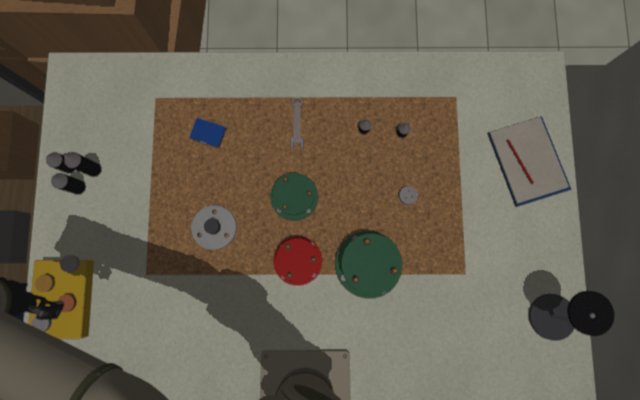

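View pics/side0.png

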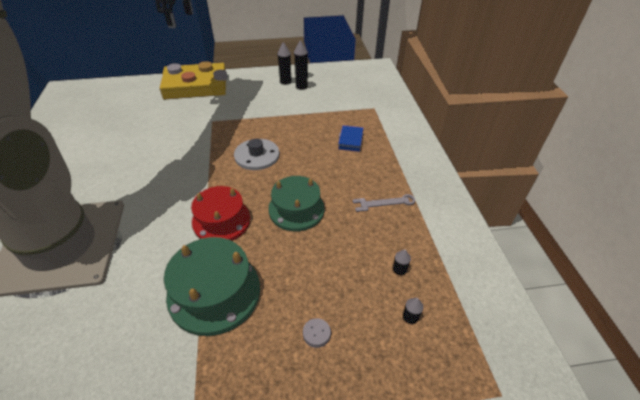

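The top view has three stand-like things: small green at (294,196), big green at (369,264) and red at (298,260). The stand is the smaller green one, at (294,196). The plate is at (213,227) and the only disc of block size is at (408,195). I'll confirm these in one crop and measure them.

```bash
cat > h.py <<'E'
import cv2,numpy as np
from station import monitor,viewer
from scipy.spatial.transform import Rotation as Rn
def ray(info,uv,z):
    R=np.array(info["R"]);t=np.array(info["t"])
    c=-R.T@t; d=R.T@np.array([(uv[0]-info["cx"])/info["fx"],(uv[1]-info["cy"])/info["fy"],1.])
    return c+d*(z-c[2])/d[2]
def px(info,X):
    p=np.array(info["R"])@np.array(X)+np.array(info["t"])
    return np.array([info["fx"]*p[0]/p[2]+info["cx"],info["fy"]*p[1]/p[2]+info["cy"]])
def blobs(mask,amin,amax,roi=None):
    m=mask.astype(np.uint8)
    if roi is not None:
        k=np.zeros_like(m);x0,y0,x1,y1=map(int,roi);k[max(y0,0):y1,max(x0,0):x1]=1;m=m*k
    n,l,s,c=cv2.connectedComponentsWithStats(m)
    return [(c[i],s[i,4],s[i,2:4]) for i in range(1,n) if amin<=s[i,4]<=amax]
def hsv(im): return cv2.cvtColor(im,cv2.COLOR_RGB2HSV)
def pose():
    s=monitor.sense();q=s["eef_rot"];return np.array(s["eef_pos"]),Rn.from_quat([q[1],q[2],q[3],q[0]]).as_matrix()
E
python3 - <<'E'
from h import *
im=cv2.imread("pics/top0.png")[:,:,::-1].copy();i=viewer.camera_info("top")
H=hsv(im);h,s,v=[H[:,:,k].astype(int) for k in range(3)]
print("green",[(np.round(c,1),a,w) for c,a,w in blobs((h>60)&(h<90)&(s>80),300,9999)])
for c,a,w in blobs((h>60)&(h<90)&(s>80),300,9999): print(ray(i,c,.062))
print("brass",[(np.round(c,1),a) for c,a,w in blobs((h>8)&(h<22)&(s>120)&(v>60),4,80,(265,165,325,225))])
for n,roi,z in(("plate",(185,200,240,255),.012),("block",(395,182,422,210),.016)):
    for c,a,w in blobs((s<40)&(v>110),80,3000,roi): print(n,c,a,w,ray(i,c,z))
big=cv2.resize(im[110:300,180:440],None,fx=3,fy=3,interpolation=cv2.INTER_CUBIC)
cv2.imwrite("pics/crop1.png",big[:,:,::-1])
E
```

```text
green [(array([293.7, 195.9]), np.int32(1485), array([46, 47], dtype=int32)), (array([368.4, 264. ]), np.int32(3077), array([65, 65], dtype=int32))]
[0.51451012 0.03034145 0.062     ]
[ 0.33713721 -0.16228708  0.062     ]
brass [(array([285.1, 178.7]), np.int32(9)), (array([309., 193.]), np.int32(9)), (array([284.1, 206.1]), np.int32(8))]
plate [213.17870722 227.6026616 ] 1052 [43 43] [0.43578971 0.25017269 0.012     ]
```

View pics/crop1.png

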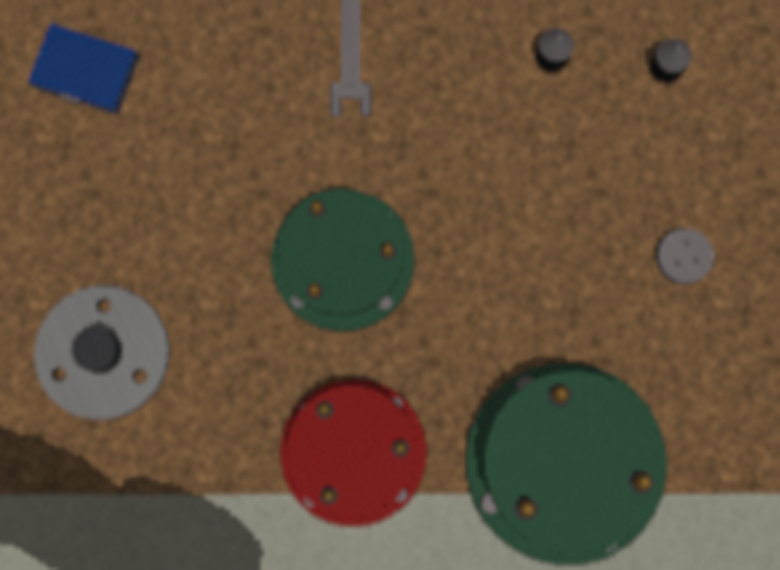

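The crop confirms the choice: the small green stand is at crop (342,258), the plate with three holes at (100,350), and the steel disc (block) at (685,255). Next I work out positions and how the wrist camera sits relative to the tool.

Run:
```python
from h import *
i=viewer.camera_info("top");w=viewer.camera_info("wrist")
p,R=pose();Rc=np.array(w["R"]);c=-Rc.T@np.array(w["t"])
print("wrist cam in tool:",np.round(R.T@(c-p),4),np.round(R.T@Rc.T,3).tolist(),w["fx"],w["cx"],w["cy"])
print("tool R",R.round(3).tolist())
o=lambda x,y:(180+(x-1)/3,110+(y-1)/3)
H=[ray(i,o(*a),.012) for a in((104,306),(58,374),(140,376))]; m=np.mean(H,0)
print("plate",m,[np.degrees(np.arctan2(*(a-m)[1::-1])).round(1) for a in H])
S=[ray(i,a,.078) for a in((285.1,178.7),(309,193),(284.1,206.1))];m=np.mean(S,0)
print("stand",m,[np.degrees(np.arctan2(*(a-m)[1::-1])).round(1) for a in S])
print("block",ray(i,o(685,255),.014))
```

```text
wrist cam in tool: [ 0.0682 -0.     -0.1177] [[0.0, -0.963, -0.27], [1.0, 0.0, 0.0], [-0.0, -0.27, 0.963]] 288.05146738925447 320.6515898216712 198.15070863796066
tool R [[-0.904, 0.427, -0.0], [0.427, 0.904, -0.001], [-0.0, -0.001, -1.0]]
plate [0.43753332 0.25011094 0.012     ] [np.float64(-2.3), np.float64(117.7), np.float64(-121.1)]
stand [0.52069758 0.03212592 0.078     ] [np.float64(28.8), np.float64(-91.7), np.float64(148.0)]
block [ 0.52475401 -0.27942027  0.014     ]
```

```bash
python3 -m pendant '{"twist":[[0,0,-8],[0,0,-8],[0,0,-7],[0,0,0],[0,0,0],[0,0,0],[0,0,0],[0,0,0],[0,0,0],[0,0,0],[0,0,0],[0,0,0],[0,0,0]],"offset":[[0,0,0],[0,0,0],[0,0,0],[-2.27,-3.86,0],[-2.27,-3.86,0],[-2.27,-3.86,0],[-2.27,-3.86,1.6],[-2.27,-3.86,2],[-2.27,-3.86,2],[-2.27,-3.86,2],[-2.27,-3.86,2],[0,0,0],[0,0,0]],"claw":[8.5,8.5,8.5,8.5,8.5,8.5,8.5,8.5,8.5,8.5,8.5,8.5,8.5]}' 60
python3 - <<'E'
from h import *
p,R=pose();w=viewer.camera_info("wrist");im=viewer.capture("wrist")
np.save("w1.npy",im);cv2.imwrite("pics/w1.png",im[:,:,::-1]);print(p,R.round(3).tolist(),px(w,(.4375,.25,.012)))
E
```

```text
t: 1.72
eef_pos: [0.4357, 0.2501, 0.1604]
eef_rot: [-0.0, 0.02, 1.0, 0.0]
contact_force: [-0.6, 0.2, 0.8]
gripper_width: 0.0852
[0.43567666 0.25011215 0.16035701] [[-0.999, 0.039, -0.0], [0.039, 0.999, 0.0], [0.0, 0.0, -1.0]] [320.53554727 193.76697956]
```

View pics/w1.png

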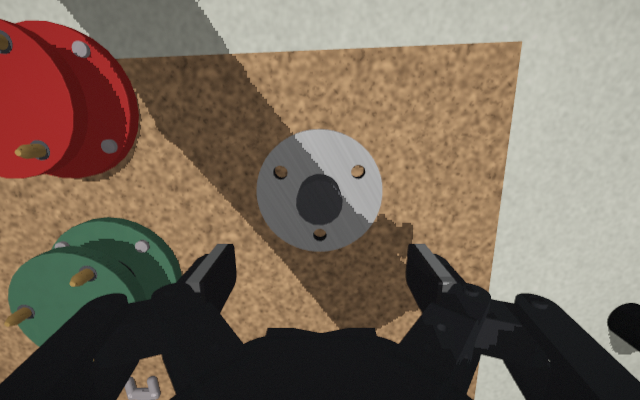

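The plate is centred at about (319,190), with the boss at (319,199) and holes at (280,172), (358,171) and (320,234). Part of it lies in shadow.

```bash
cat >> h.py <<'E'
def hull_ellipse(mask,roi,amin=500):
    k=np.zeros(mask.shape,np.uint8);x0,y0,x1,y1=roi;k[y0:y1,x0:x1]=mask[y0:y1,x0:x1]
    k=cv2.morphologyEx(k,cv2.MORPH_OPEN,np.ones((3,3),np.uint8))
    c=max(cv2.findContours(k,cv2.RETR_EXTERNAL,cv2.CHAIN_APPROX_NONE)[0],key=cv2.contourArea)
    return cv2.fitEllipse(cv2.convexHull(c)),cv2.convexHull(c),k
E
python3 - <<'E'
from h import *
im=np.load("w1.npy");p,R=pose();w=viewer.camera_info("wrist")
H=hsv(im);s=H[:,:,1].astype(int);v=H[:,:,2].astype(int)
pl=(s<45)&(v>65)
e,hull,k=hull_ellipse(pl,(245,120,395,260));print("plate",e,ray(w,e[0],.012),blobs(pl,500,30000,(245,120,395,260))[0][1:])
b,_,_=hull_ellipse((s<60)&(v<75),(285,165,350,235));print("boss",b,ray(w,b[0],.044))
C=ray(w,e[0],.012)
hs=[]
for q in((280,172),(358,171),(320,234)):
    r=(q[0]-11,q[1]-11,q[0]+11,q[1]+11)
    bb=blobs(~pl,30,300,r);
    for c,a,wh in bb:
        X=ray(w,c,.012);hs.append(X);print(q,c,a,wh,X.round(4),np.hypot(*(X-C)[:2]),np.degrees(np.arctan2(*(X-C)[1::-1])))
print(np.mean(hs,0))
i=viewer.camera_info("wrist")
E
```

```text
plate ((319.0471496582031, 189.88912963867188), (122.16978454589844, 125.5783920288086), 91.32736206054688) [0.43365967 0.24935677 0.012     ] (np.int32(9804), array([125, 123], dtype=int32))
boss ((318.84991455078125, 199.60308837890625), (46.27153396606445, 51.43251037597656), 179.03414916992188) [0.43414273 0.249318   0.044     ]
(280, 172) [279.8490566 172.2327044] 159 [15 14] [0.4153 0.2134 0.012 ] 0.040436621555764 -117.07679601171414
(358, 171) [357.64827586 171.15172414] 145 [14 13] [0.417  0.2861 0.012 ] 0.0403942972552039 114.38322373007175
(320, 234) [319.35074627 234.47761194] 134 [14 12] [0.4793 0.2479 0.012 ] 0.04570868845452914 -1.8664548098601472
[0.43719368 0.24912274 0.012     ]
```

```bash
python3 -m pendant '{"twist":[[0,0,0],[0,0,0],[0,0,0],[0,0,0],[0,0,0],[0,0,0]],"offset":[[-0.15,-0.1,2.5],[0,0,2.5],[0,0,2.5],[0,0,2.2],[0,0,1.7],[0,0,0]],"claw":[6,6,6,6,6,6]}' 60 && python3 -m pendant '{"twist":[[0,0,0],[0,0,0],[0,0,0],[0,0,0],[0,0,0],[0,0,0]],"offset":[[0,0,0],[0,0,0],[0,0,0],[0,0,0],[0,0,0],[0,0,0]],"claw":[3.5,3.5,3.5,3.5,3.5,3.5]}' 80
```

```text
t: 2.52
eef_pos: [0.4366, 0.2489, 0.0455]
eef_rot: [-0.001, 0.019, 1.0, -0.0]
contact_force: [0.0, -0.1, 0.3]
gripper_width: 0.0599
t: 3.28
eef_pos: [0.4379, 0.249, 0.0477]
eef_rot: [0.001, 0.02, 1.0, 0.001]
contact_force: [-2.3, -0.3, 5.4]
gripper_width: 0.0376
```

```bash
python3 -m pendant '{"twist":[[0,0,0],[0,0,0],[0,0,0],[0,0,0],[0,0,0],[0,0,-8],[0,0,-8],[0,0,-8],[0,0,-7],[0,0,0],[0,0,0],[0,0,0],[0,0,0],[0,0,0]],"offset":[[0,0,-0.5],[0,0,-2],[0,0,-3],[0,0,-3],[0,0,-3],[0,0,-3],[0,0,-2],[0,0,-0.5],[0,0,0],[1.1,-1.6,0],[1.1,-1.6,0],[1.1,-1.7,0],[0,0,0],[0,0,0]],"claw":[3.5,3.5,3.5,3.5,3.5,3.5,3.5,3.5,3.5,3.5,3.5,3.5,3.5,3.5]}' 80
python3 - <<'E'
from h import *
p,R=pose();w=viewer.camera_info("wrist");im=viewer.capture("wrist")
np.savez("w2.npz",im=im,p=p,R=R);cv2.imwrite("pics/w2.png",im[:,:,::-1]);print(p,R.round(3).tolist(),px(w,(.5207,.0321,.078)))
E
```

```text
t: 5.03
eef_pos: [0.432, 0.1896, 0.2165]
eef_rot: [0.0, -0.248, 0.969, 0.0]
contact_force: [-0.3, 0.0, -6.1]
gripper_width: 0.0378
[0.43204205 0.18958456 0.21648746] [[-0.877, -0.48, 0.0], [-0.48, 0.877, 0.001], [-0.001, 0.0, -1.0]] [124.58880861 196.65452424]
```

View pics/w2.png

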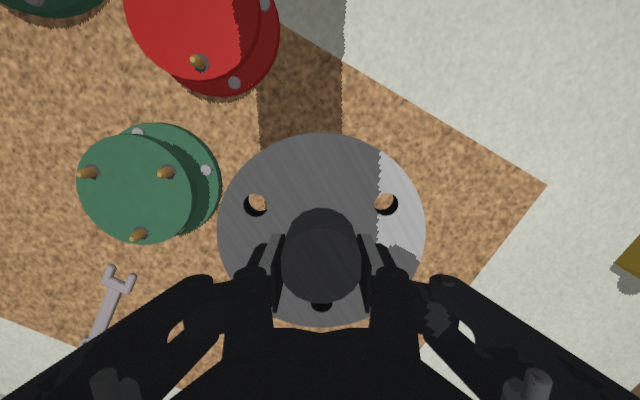

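The plate is level in the grip, with two holes visible at (255,205) and (386,204). The stand's studs are at about (88,172), (167,172) and (139,236). I'll measure both in the tool frame.

```bash
cat > m2.py <<'E'
from h import *
d=np.load("w2.npz");im,p,R=d["im"],d["p"],d["R"];w=viewer.camera_info("wrist")
H=hsv(im);h,s,v=[H[:,:,k].astype(int) for k in range(3)]
zt=p[2]-.0357
T=lambda X:R.T@(X-p)*1000
pl=(s<45)&(v>65);hs=[]
for q in((255,205),(386,204)):
    for c,a,wh in blobs(~pl,100,600,(q[0]-16,q[1]-16,q[0]+16,q[1]+16)):
        X=T(ray(w,c,zt));hs.append(X);print("hole",c,a,wh,X.round(1))
a,b=hs[:2];print("dist",np.linalg.norm(a-b),"(72.7)")
mid=(a+b)/2;dv=(b-a)/np.linalg.norm(b-a)
n=np.array([-dv[1],dv[0],0]); n=n*np.sign(n[0])
print("plate centre in tool",(mid-n*21).round(1),"dir of x-ish axis (tool deg)",np.degrees(np.arctan2(n[1],n[0])))
st=[]
for q in((88,172),(167,172),(139,236)):
    for c,a,wh in blobs((h>8)&(h<24)&(s>110)&(v>50),30,400,(q[0]-16,q[1]-14,q[0]+16,q[1]+14)):
        X=ray(w,c,.070);st.append(X);print("stud",c,a,wh,X.round(4))
st=np.array(st);m=st.mean(0);print("stand",m)
for X in st: print(np.hypot(*(X-m)[:2]),np.degrees(np.arctan2(*(X-m)[1::-1])))
ang=np.degrees(np.arctan2(*(R@n)[1::-1]));print("plate gap-dir world",ang,"holes at",ang+60,ang-60)
E
python3 m2.py
```

```text
hole [254.79954442 204.94305239] 439 [24 24] [ 21.3 -36.4  35.7]
hole [385.47156398 203.59952607] 422 [24 22] [22.1 36.3 35.7]
dist 72.64622838871193 (72.7)
plate centre in tool [ 0.7  0.2 35.7] dir of x-ish axis (tool deg) -0.6678528187202997
stud [ 86.57894737 172.31578947] 171 [21 11] [ 0.5197 -0.0098  0.07  ]
stud [164.58865248 172.24822695] 141 [16 11] [0.4848 0.0536 0.07  ]
stud [137.40875912 234.86131387] 137 [16 12] [0.557  0.0522 0.07  ]
stand [0.52053501 0.03202301 0.07      ]
0.04184279167841317 -91.08852854973699
0.04173876828618013 148.7985975320879
0.041719558318705594 28.978826215683068
plate gap-dir world -150.62295552198793 holes at -90.62295552198793 -210.62295552198793
```

```bash
python3 -m pendant '{"twist":[[0,0,0.5],[0,0,0],[0,0,0],[0,0,0],[0,0,0],[0,0,0],[0,0,0],[0,0,0],[0,0,0],[0,0,0],[0,0,0]],"offset":[[-0.1,-2,0],[-0.1,-3,0],[-0.08,-3.1,0],[0,-3,0],[0,-3,0],[0,-2.5,0],[0,-1.5,1],[0,0,3],[0,0,3],[0,0,0],[0,0,0]],"claw":[3.5,3.5,3.5,3.5,3.5,3.5,3.5,3.5,3.5,3.5,3.5]}' 80
python3 - <<'E'
from h import *
p,R=pose();w=viewer.camera_info("wrist");im=viewer.capture("wrist")
np.savez("w3.npz",im=im,p=p,R=R)
cv2.imwrite("pics/w3.png",cv2.resize(im[120:360,180:460],None,fx=2.5,fy=2.5)[:,:,::-1])
e=R.T@(np.array([.5213,.0322,p[2]])-p);print(p,"remaining cm",e*100, "y-angle",np.degrees(np.arctan2(R[1,1],R[0,1])))
E
```

```text
t: 6.45
eef_pos: [0.5208, 0.0318, 0.1471]
eef_rot: [0.0, -0.244, 0.97, -0.0]
contact_force: [-0.0, -0.5, -5.0]
gripper_width: 0.0375
[0.52083219 0.03179501 0.14710865] remaining cm [-6.03796012e-02  1.35245565e-02  4.85882648e-05] y-angle 118.25786186352326
```

View pics/w3.png

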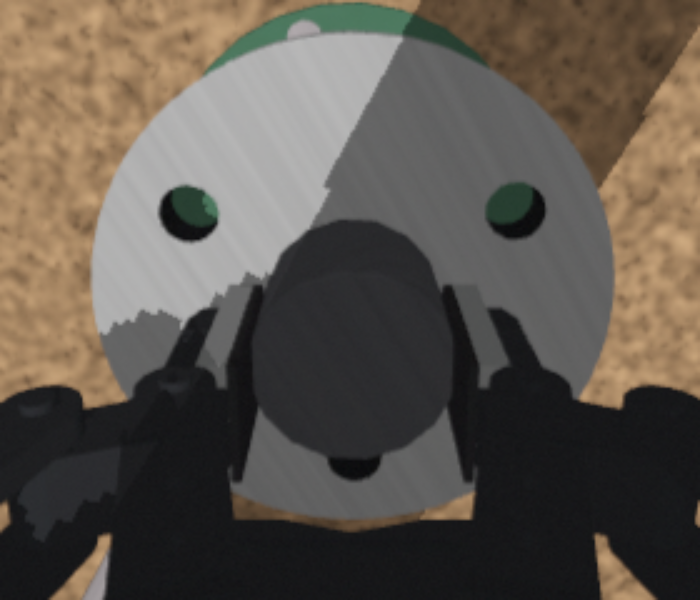

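Both holes look clear, at crop (188,212) and (515,210), with the flange visible through them. I correct x by 0.6 mm, then lower in stages.

```bash
python3 -m pendant '{"twist":[[0,0,0],[0,0,0],[0,0,0],[0,0,0]],"offset":[[-0.06,0.01,0.8],[0,0,0.8],[0,0,0.7],[0,0,0]],"claw":[3.5,3.5,3.5,3.5]}' 80 && python3 -m pendant '{"twist":[[0,0,0],[0,0,0],[0,0,0],[0,0,0]],"offset":[[0,0,0.3],[0,0,0.3],[0,0,0.2],[0,0,0]],"claw":[3.5,3.5,3.5,3.5]}' 80
```

```text
t: 7.0
eef_pos: [0.5203, 0.0319, 0.1225]
eef_rot: [-0.001, -0.244, 0.97, 0.0]
contact_force: [0.9, -0.7, -6.0]
gripper_width: 0.0376
t: 7.5
eef_pos: [0.5207, 0.032, 0.1151]
eef_rot: [-0.0, -0.244, 0.97, 0.0]
contact_force: [-0.4, -0.5, -5.4]
gripper_width: 0.0374
```

```bash
python3 -m pendant '{"twist":[[0,0,0],[0,0,0],[0,0,0],[0,0,0]],"offset":[[0,0,0.2],[0,0,0.2],[0,0,0.1],[0,0,0]],"claw":[3.5,3.5,3.5,3.5]}' 80
```

```text
t: 8.0
eef_pos: [0.5208, 0.032, 0.1102]
eef_rot: [-0.0, -0.244, 0.97, 0.0]
contact_force: [-0.4, -0.2, -5.9]
gripper_width: 0.0375
```

```bash
python3 -m pendant '{"twist":[[0,0,0],[0,0,0]],"offset":[[0,0,0.1],[0,0,0]],"claw":[3.5,3.5]}' 80;  python3 -m pendant '{"twist":[[0,0,0],[0,0,0]],"offset":[[0,0,0.1],[0,0,0]],"claw":[3.5,3.5]}' 80
```

```text
t: 8.25
eef_pos: [0.5209, 0.032, 0.1097]
eef_rot: [0.0, -0.244, 0.97, 0.0]
contact_force: [-2.9, 0.1, 0.9]
gripper_width: 0.0377
t: 8.5
eef_pos: [0.5209, 0.032, 0.1096]
eef_rot: [0.0, -0.244, 0.97, 0.0]
contact_force: [-8.5, -0.4, 13.5]
gripper_width: 0.0377
```

It touched at the predicted height, 0.1097. I ease off, open, rise and look.

```bash
python3 -m pendant '{"twist":[[0,0,0],[0,0,0],[0,0,0],[0,0,0],[0,0,0],[0,0,0],[0,0,0],[0,0,0],[0,0,0],[0,0,0],[0,0,0]],"offset":[[0,0,-0.1],[0,0,0],[0,0,0],[0,0,0],[0,0,-1],[0,0,-2],[0,0,-3],[0,0,-3],[0,0,-3],[0,0,-1],[0,0,0]],"claw":[3.5,5.5,5.5,5.5,5.5,5.5,6.5,7,7,7,7]}' 60
python3 - <<'E'
from h import *
p,R=pose();w=viewer.camera_info("wrist");im=viewer.capture("wrist");sd=viewer.capture("side")
np.savez("w4.npz",im=im,p=p,R=R);np.savez("s4.npz",im=sd)
a=cv2.resize(im[80:280,180:460],None,fx=2.5,fy=2.5)
i=viewer.camera_info("side");u,v=px(i,(.5206,.032,.08)).astype(int)
b=cv2.resize(sd[v-50:v+50,u-60:u+60],(600,500))[:,50:550]
b=cv2.resize(b,(500,500));cv2.imwrite("pics/w4.png",np.hstack([cv2.resize(a,(440,314)),cv2.resize(b,(314,314))])[:,:,::-1])
print(p)
# studs now in plate
H=hsv(im);h,s,vv=[H[:,:,k].astype(int) for k in range(3)]
for k,X in enumerate([(.5206+.042*np.cos(t),.032+.042*np.sin(t),.076) for t in np.radians([28.9,148.9,268.9])]):
    q=px(w,X);bb=blobs((h>8)&(h<24)&(s>100)&(vv>50),10,400,(q[0]-14,q[1]-14,q[0]+14,q[1]+14));print(q,[(c,a,ray(w,c,.076)) for c,a,_ in bb])
E
```

```text
t: 9.88
eef_pos: [0.521, 0.0321, 0.2396]
eef_rot: [0.0, -0.244, 0.97, 0.0]
contact_force: [0.5, 0.3, -0.3]
gripper_width: 0.0699
[0.52095244 0.03205618 0.23958113]
[321.24300252 226.77804163] [(array([320.        , 225.31578947]), np.int32(76), array([0.55654962, 0.05038611, 0.076     ]))]
[357.54786468 166.45524661] [(array([355.6097561 , 165.87804878]), np.int32(82), array([0.48504482, 0.05172827, 0.076     ]))]
[283.61767464 167.26789876] [(array([283.25274725, 166.07692308]), np.int32(91), array([ 0.51890419, -0.01083124,  0.076     ]))]
```

View pics/w4.png

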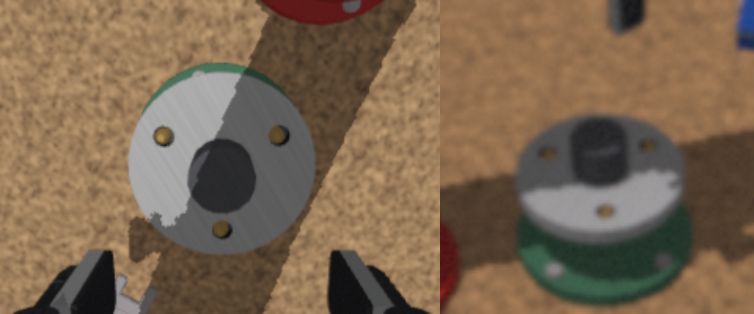

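The plate is seated: a brass stud shows in each hole and the rim sits flush in the side view. Next is the block.

```bash
python3 -m pendant '{"twist":[[0,0,0],[0,0,0],[0,0,0],[0,0,0],[0,0,0],[0,0,0],[0,0,0],[0,0,0],[0,0,0],[0,0,0],[0,0,0]],"offset":[[1.8,-3.45,0],[1.8,-3.45,0],[1.8,-3.45,0],[1.8,-3.45,0],[1.8,-3.45,0],[1.8,-3.45,1],[1.8,-3.45,2],[1.8,-3.45,2],[0,0,2],[0,0,2],[0,0,0]],"claw":[7,7,7,7,7,7,7,7,7,7,7]}' 60
python3 - <<'E'
from h import *
p,R=pose();w=viewer.camera_info("wrist");im=viewer.capture("wrist")
np.savez("w5.npz",im=im,p=p,R=R);cv2.imwrite("pics/w5.png",im[:,:,::-1])
H=hsv(im);s=H[:,:,1].astype(int);v=H[:,:,2].astype(int)
q=px(w,(.5248,-.2794,.016)).astype(int);print(p,q)
e,_,_=hull_ellipse((s<50)&(v>65),(q[0]-50,q[1]-50,q[0]+50,q[1]+50));X=ray(w,e[0],.014);print(e,X,"tool cm",R.T@(X-p)*100)
E
```

```text
t: 11.35
eef_pos: [0.5231, -0.2787, 0.1468]
eef_rot: [-0.002, -0.244, 0.97, 0.001]
contact_force: [-0.2, 0.6, 0.5]
gripper_width: 0.0702
[ 0.52309989 -0.27873237  0.14677046] [318 198]
((317.16949462890625, 194.63494873046875), (54.77195739746094, 55.46800231933594), 4.172077655792236) [ 0.52272983 -0.28195741  0.014     ] tool cm [ 0.14362341 -0.3134889  13.27653621]
```

View pics/w5.png

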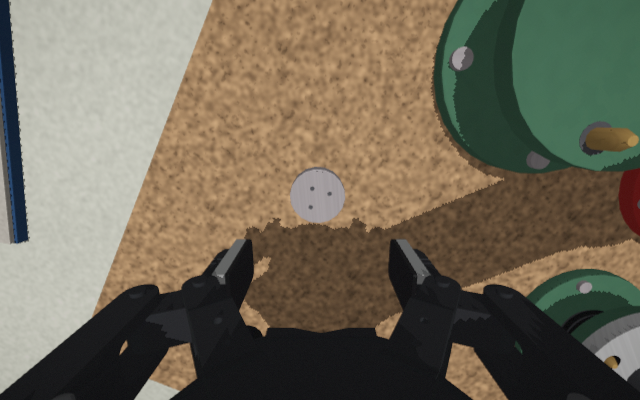

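The block is alone at (317,195), about 3 mm along tool −y from the jaw centre. I correct for that, descend and grip.

```bash
python3 -m pendant '{"twist":[[0,0,0],[0,0,0],[0,0,0],[0,0,0],[0,0,0],[0,0,0]],"offset":[[0.05,-0.3,2.5],[0,0,2.5],[0,0,2.5],[0,0,2],[0,0,1.4],[0,0,0]],"claw":[7,7,7,7,7,7]}' 40 && python3 -m pendant '{"twist":[[0,0,0],[0,0,0],[0,0,0],[0,0,0],[0,0,0]],"offset":[[0,0,0],[0,0,0],[0,0,0],[0,0,0],[0,0,0]],"claw":[4.5,4.5,4.5,4.5,4.5]}' 40
```

```text
t: 12.15
eef_pos: [0.5252, -0.282, 0.0396]
eef_rot: [-0.001, -0.244, 0.97, 0.0]
contact_force: [-0.0, -0.1, -0.1]
gripper_width: 0.0698
t: 12.78
eef_pos: [0.5256, -0.2821, 0.0404]
eef_rot: [0.0, -0.244, 0.97, 0.0]
contact_force: [0.1, -0.2, -0.7]
gripper_width: 0.0451
```

```bash
python3 -m pendant '{"twist":[[0,0,0],[0,0,0],[0,0,0]],"offset":[[0,0,0],[0,0,0],[0,0,0]],"claw":[3.8,3.8,3.8]}' 60
python3 - <<'E'
from h import *
p,R=pose();w=viewer.camera_info("wrist");im=viewer.capture("wrist")
cv2.imwrite("pics/w6.png",cv2.resize(im[120:360,180:460],None,fx=2,fy=2)[:,:,::-1])
E
```

```text
t: 13.15
eef_pos: [0.5256, -0.2821, 0.0403]
eef_rot: [0.0, -0.244, 0.97, 0.0]
contact_force: [0.8, -0.4, 0.1]
gripper_width: 0.0379
```

View pics/w6.png

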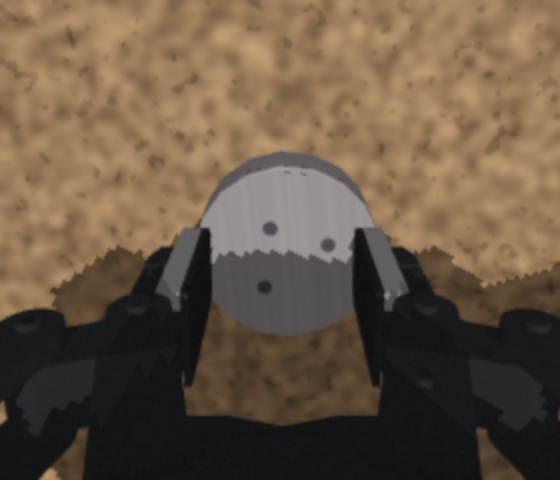

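The jaws closed above the block, because the fingertips are not that low. In the crop the block's top is centred at about (290,250), between the pads. I'll work out its offset, open, go lower and regrip.

Run:
```python
from h import *
p,R=pose();w=viewer.camera_info("wrist")
X=ray(w,(180+290/2,120+250/2),.016);print(X,"tool cm",R.T@(X-p)*100)
for x in(168,333):print(R.T@(ray(w,(325,120+x/2),.016)-p)*100)
for x in(203,378):print(R.T@(ray(w,(180+x/2,240),.016)-p)*100)
```

```text
[ 0.52227466 -0.2812379   0.016     ] tool cm [0.24514413 0.22886426 2.42348456]
[2.54053013 0.21879021 2.42345404]
[-2.28206968  0.23995575  2.42351816]
[ 0.53463752 -2.09237717  2.42317742]
[0.53593135 2.57429677 2.42378748]
```

```bash
python3 -m pendant '{"twist":[[0,0,0],[0,0,0],[0,0,0],[0,0,0],[0,0,0],[0,0,0]],"offset":[[0,0,0],[0,0,0],[0,0,0],[0.2,0.2,0.7],[0,0,0.65],[0,0,0]],"claw":[7,7,7,7,7,7]}' 40 && python3 -m pendant '{"twist":[[0,0,0],[0,0,0],[0,0,0],[0,0,0],[0,0,0]],"offset":[[0,0,0],[0,0,0],[0,0,0],[0,0,0],[0,0,0]],"claw":[4.3,4.3,4.3,4.3,4.3]}' 60
```

```text
t: 13.95
eef_pos: [0.5223, -0.2811, 0.0259]
eef_rot: [-0.001, -0.244, 0.97, 0.0]
contact_force: [-0.3, 0.1, 1.0]
gripper_width: 0.0703
t: 14.58
eef_pos: [0.5232, -0.2816, 0.0274]
eef_rot: [0.0, -0.244, 0.97, -0.0]
contact_force: [-1.3, -0.7, 5.3]
gripper_width: 0.0475
```

```bash
python3 -m pendant '{"twist":[[0,0,0],[0,0,0],[0,0,0],[0,0,0],[0,0,0],[0,0,0],[0,0,0],[0,0,0],[0,0,0],[0,0,0],[0,0,0],[0,0,0],[0,0,0],[0,0,0],[0,0,0],[0,0,0],[0,0,0]],"offset":[[0,0,-1],[0,0,-2],[0,0,-3],[0,0,-3.5],[0,0,-3.5],[0,0,-2.5],[0,0,-1],[-1,2,0],[-1.8,3.4,0],[-1.8,3.4,0],[-2,3.8,0],[-2,3.8,0],[-2,3.8,0],[-2,3.8,0],[-2,3.72,0],[0,0,0],[0,0,0]],"claw":[4.3,4.3,4.3,4.3,4.3,4.3,4.3,4.3,4.3,4.3,4.3,4.3,4.3,4.3,4.3,4.3,4.3]}' 60
python3 - <<'E'
from h import *
p,R=pose();w=viewer.camera_info("wrist");im=viewer.capture("wrist")
np.savez("w7.npz",im=im,p=p,R=R);cv2.imwrite("pics/w7.png",cv2.resize(im[120:360,180:460],None,fx=2.5,fy=2.5)[:,:,::-1]);print(p,R.round(3).tolist())
E
```

```text
t: 16.7
eef_pos: [0.52, 0.0314, 0.1916]
eef_rot: [-0.0, -0.244, 0.97, -0.0]
contact_force: [0.1, -0.4, -2.6]
gripper_width: 0.0476
[0.51999042 0.03136741 0.19156409] [[-0.881, -0.473, -0.001], [-0.473, 0.881, -0.0], [0.001, -0.0, -1.0]]
```

View pics/w7.png

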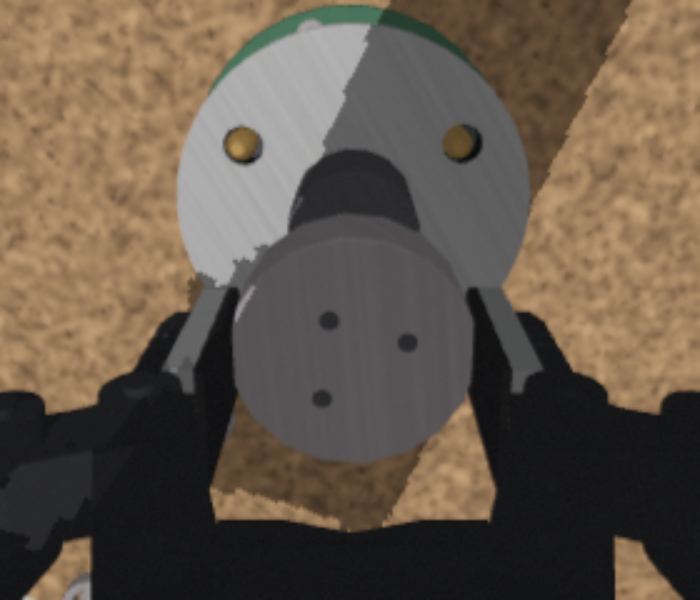

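The block is level in the jaws, about (352,348) in the crop. Holes and studs are visible at (243,145) and (461,142). I'll measure the block's centre in the tool and the plate centre from its two visible holes.

Run:
```python
from h import *
d=np.load("w7.npz");im,p,R=d["im"],d["p"],d["R"];w=viewer.camera_info("wrist")
g=cv2.cvtColor(im,cv2.COLOR_RGB2GRAY).astype(int)
col=g[:,316:326].mean(1);print("col 200-225",col[200:225].round(),"\n296-312",col[296:312].round())
T=lambda X:R.T@(X-p)*1000
row=g[250:254].mean(0);print("row",row[266:282].round(),row[362:378].round())
H=hsv(im);s=H[:,:,1].astype(int);v=H[:,:,2].astype(int);pl=(s<45)&(v>65);hs=[]
for q in((277,178),(364,177)):
    bb=blobs(~pl,60,400,(q[0]-12,q[1]-12,q[0]+12,q[1]+12));c=bb[0][0];X=ray(w,c,.074);hs.append(X);print(bb,X)
a,b=hs;m=(a+b)/2;dv=(b-a)/np.linalg.norm(b-a);n=np.array([-dv[1],dv[0],0]);n*=np.sign(n@R[:,0])
C=m-n*.021;print("plate centre",C,"dist",np.linalg.norm(a-b),"in tool mm",T(C))
```

```text
col 200-225 [44. 44. 43. 43. 43. 56. 74. 77. 77. 76. 77. 78. 78. 78. 80. 86. 90. 85.
 85. 86. 85. 86. 85. 86. 86.] 
296-312 [86. 86. 86. 86. 86. 87. 86. 86. 84. 78. 75. 70. 65. 67. 71. 71.]
row [22. 20. 20. 18. 18. 18. 34. 80. 85. 86. 86. 85. 84. 85. 84. 84.] [86. 84. 84. 85. 86. 84. 85. 49. 22. 17. 18. 17. 18. 20. 18. 30.]
[(array([276.3974359 , 177.46794872]), np.int32(156), array([14, 14], dtype=int32))] [ 0.51956813 -0.01122375  0.074     ]
[(array([364.48989899, 177.01010101]), np.int32(198), array([16, 16], dtype=int32))] [0.48462841 0.05314042 0.074     ]
plate centre [0.52055429 0.03097708 0.074     ] dist 0.07323612644294612 in tool mm [ -0.40558787  -0.59748937 117.56386802]
```

Block centre in the tool is about (−0.9, 0) mm and boss about (−0.4, −0.2) mm, so I shift x by +0.5 mm and y by −0.2 mm. Contact is expected at TCP z of about 0.1334.

```bash
python3 -m pendant '{"twist":[[0,0,0],[0,0,0],[0,0,0],[0,0,0],[0,0,0],[0,0,0]],"offset":[[0.05,-0.02,1.5],[0,0,1.5],[0,0,1.3],[0,0,0.8],[0,0,0.3],[0,0,0]],"claw":[4.3,4.3,4.3,4.3,4.3,4.3]}' 60 && python3 -m pendant '{"twist":[[0,0,0],[0,0,0],[0,0,0]],"offset":[[0,0,0.2],[0,0,0.15],[0,0,0]],"claw":[4.3,4.3,4.3]}' 60
```

```text
t: 17.5
eef_pos: [0.52, 0.0316, 0.1378]
eef_rot: [0.0, -0.244, 0.97, 0.0]
contact_force: [0.8, 0.1, -1.8]
gripper_width: 0.0476
t: 17.88
eef_pos: [0.5199, 0.0316, 0.1343]
eef_rot: [0.0, -0.244, 0.97, 0.0]
contact_force: [0.5, 0.3, -2.6]
gripper_width: 0.0478
```

```bash
python3 -m pendant '{"twist":[[0,0,0],[0,0,0]],"offset":[[0,0,0.1],[0,0,0]],"claw":[4.3,4.3]}' 60;  python3 -m pendant '{"twist":[[0,0,0],[0,0,0]],"offset":[[0,0,0.05],[0,0,0]],"claw":[4.3,4.3]}' 60
```

```text
t: 18.12
eef_pos: [0.52, 0.0316, 0.1334]
eef_rot: [0.0, -0.244, 0.97, 0.0]
contact_force: [-0.7, 0.5, -1.5]
gripper_width: 0.0473
t: 18.38
eef_pos: [0.52, 0.0316, 0.1333]
eef_rot: [0.0, -0.244, 0.97, 0.0]
contact_force: [-3.6, -0.5, 5.3]
gripper_width: 0.0475
```

Contact came at 0.1333, as expected. I release, rise and check.

```bash
python3 -m pendant '{"twist":[[0,0,0],[0,0,0],[0,0,0],[0,0,0],[0,0,0],[0,0,0],[0,0,0],[0,0,0],[0,0,0],[0,0,0],[0,0,0]],"offset":[[0,0,-0.05],[0,0,0],[0,0,0],[0,0,0],[0,0,-1],[0,0,-2],[0,0,-3],[0,0,-3],[0,0,-3],[0,0,0],[0,0,0]],"claw":[4.3,6.5,6.5,6.5,6.5,6.5,7,8,8,8,8]}' 40
python3 - <<'E'
from h import *
p,R=pose();w=viewer.camera_info("wrist");im=viewer.capture("wrist");sd=viewer.capture("side")
i=viewer.camera_info("side");u,v=px(i,(.5206,.032,.09)).astype(int)
a=cv2.resize(im[60:280,180:460],(440,346));b=cv2.resize(sd[v-50:v+50,u-50:u+50],(346,346))
cv2.imwrite("pics/w8.png",np.hstack([a,b])[:,:,::-1]);print(p)
H=hsv(im);s=H[:,:,1].astype(int);vv=H[:,:,2].astype(int);pl=(s<45)&(vv>65)
for t in np.radians([28.9,148.9,268.9]):
    X=(.5205+.042*np.cos(t),.0317+.042*np.sin(t),.074);q=px(w,X);bb=blobs(~pl,30,400,(q[0]-12,q[1]-12,q[0]+12,q[1]+12))
    print(q,[(c.round(1),a,ray(w,c,.074).round(4)) for c,a,_ in bb])
c=px(w,(.5205,.0317,.122));print("expected block centre px",c,(c-[180,60])*[440/280,346/220],"radius px",px(w,R[:,1]*.025+[.5205,.0317,.122])-c)
E
```

```text
t: 19.75
eef_pos: [0.5197, 0.0315, 0.2531]
eef_rot: [-0.0, -0.244, 0.97, 0.0]
contact_force: [0.1, 0.4, 0.8]
gripper_width: 0.0799
[0.51972473 0.03152516 0.25310792]
[320.86526339 222.69961041] [(array([320.7, 225.4]), np.int32(55), array([0.5601, 0.0534, 0.074 ]))]
[355.27994559 165.21994878] [(array([355.4, 165.4]), np.int32(129), array([0.4846, 0.0535, 0.074 ]))]
[285.15034387 165.99526808] [(array([284.7, 165.8]), np.int32(97), array([ 0.5197, -0.0108,  0.074 ]))]
expected block centre px [320.40050134 197.48516953] [220.62935925 216.22667571] radius px [2.78885699e+01 9.23881891e-03]
```

View pics/w8.png

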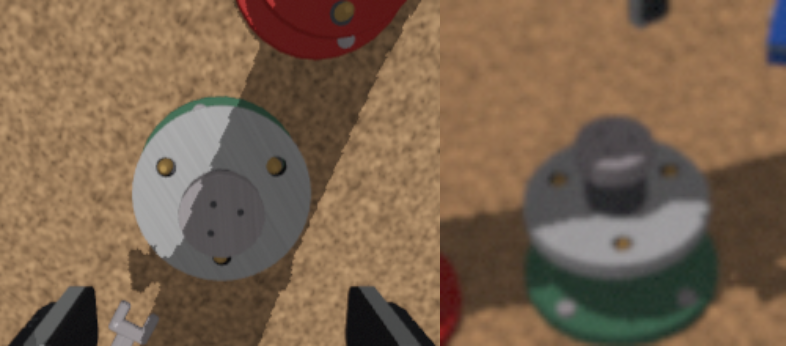

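The block's top is centred at crop (221,215), against (220.6,216.2) for the boss centre, so within about 1 mm. It lies flat, the studs show in the holes and the gripper is clear, so I hand in.

```bash
python3 -c "from station import finish_job; print(finish_job())"
```

```text
the job is handed in; nothing more can be done
None
```

The plate is seated on the small green stand with all three studs through its holes, and the steel block lies flat on the boss. I handed the job in at about 20 s; no verdict was reported.

- **Plate:** I held it by the boss, turned it about 30° to match the studs, and lowered it in steps. It touched at the expected height (TCP z 0.1097 m) and I released it only then. Afterwards a stud showed in every hole, and the rim looked flush in the side view.
- **Block:** The first grip closed just above it because I stopped too high. Nothing was moved, and the second try, about 14 mm lower, held. It touched the boss at the expected height (0.1333 m).
- **Final check:** The last pictures showed the block flat and centred to within about 1 mm, the plate still seated, and the gripper about 12 cm above it, touching nothing.
- **Disagreements:** One mid-motion wrist reading of the block was out by 4 to 5 mm sideways; I corrected it before gripping. Estimates of the plate's centre differed by up to 0.8 mm.
- **Not checked:** I did not take a separate last look at the bystanders, but no move came near them. The largest contact force I saw reported was about 16 N, when the plate touched down.

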